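# Pack a sample block tight in its cutting jig with spacers and a wedge

## Task

The wooden block lies slack in the blue jig: take spacer plates from the wooden rack and stand them upright in the gap between the block and the sloping stop, one or two, as many as it takes for the orange wedge to jam. Then push the wedge down between the last plate and the stop, sloping side to the stop, until it sticks by feel with its black line below the top of the stop and its tip still clear of the jig's floor, so that the block is clamped firmly against the fixed cheek. Finish while still gripping the wedge and pressing it down, and leave the black touchstone slab and the computer mouse where they are.

Things in the scene. Friction and masses are not known exactly. Their poses are not given: they have to be found in the camera images.
- jig: Blue base plate 180 x 104 x 8 mm, fixed, with two aluminium side rails along its x (77 mm apart inside, tops 28 mm above the worktop). Origin: centre of its underside on the worktop; the channel floor is at z = 8 mm. x runs from the fixed cheek through the block and the gap to the sloping stop, y across, z up. The block pushed home against the cheek ends at x = -4 mm.
- cheek: Fixed aluminium cheek, 16 x 74 x 42 mm high, at the -x end of the jig. Origin: on the channel floor at the middle of its inner upright face, which lies at x = -60 mm of the jig and looks to +x. It never moves in the jig.
- stop: Fixed aluminium stop, 70 mm wide, 40 mm high, set at a different x in the jig each time (10.5 to 19 mm past the pushed-home block), black screw behind. Origin: on the channel floor at the foot of its sloping face, which looks to -x and up and recedes 0.36 mm in x per mm of height (14.4 mm at its top). The space there at floor level is 'the gap'.
- block: Loose wooden block 56 (x) x 72 (y) x 33 mm high, about 0.16 kg, lying in the channel within 2 mm of the cheek. Origin: centre of its underside; axes as the jig's.
- rack: Fixed wooden rack 152 x 84 x 27 mm with three slots across it (along its y), 22 mm deep, floors 5 mm above the worktop, at x = -45 and -3 mm (a spacer plate each, 9 mm wide, in either order) and from x = 37.5 to 57 mm (the wedge). Origin: centre of its underside.
- spacer_narrow: Loose brass plate 6 mm thick (x), on edge in the rack: body 66 mm wide (y), 40 mm high, above it a grip tab 24 mm wide (y) up to 66 mm height. 0.06 kg. Origin: centre of its underside; z up. Grip the tab across its width. If both plates are needed this goes first, next to the block: fingers on the wider tab then pass outside it.
- spacer_wide: Loose copper plate like the other (6 mm thick, body 66 x 40 mm, 66 mm high in all) but with a grip tab 40 mm wide (y). 0.06 kg. Origin: centre of its underside.
- wedge: Orange, 0.1 kg, tip down in the rack. Origin: middle of the tip, at the foot of its upright face (x=0, looks to -x). Sloping face to +x: 10 mm thick at z=0, +0.36 mm per mm to z=56; 66 wide (y). Grip tab 56 wide (y), x=0-16, z=56-85. Black line at z=15. Press with 10 to 20 N. With n spacers it jams with its tip (10-gap+6n)/0.36 mm above the floor: under 1.5 add one, over 25 one too many.
- touchstone: Loose black stone slab 52 x 90 x 18 mm with gold streaks, a bystander. Origin: centre of its underside.
- mouse: Loose black computer mouse 101 x 61 x 34 mm, a bystander. Origin: centre of its underside.
There are look-alikes about, which are no part of the job. Of the things shaped like the wedge, the orange one is meant.

How it is judged:
On the way:
1. at least one spacer plate stands upright in the gap, down on the channel floor (((x of spacer_narrow in the frame of jig between -0.006 and 0.024 m and y of spacer_narrow in the frame of jig between -0.012 and 0.012 m and z of spacer_narrow in the frame of jig between 0.005 and 0.014 m and angle between spacer_narrow's own z axis and vertical below 0.3 rad) or (x of spacer_wide in the frame of jig between -0.006 and 0.024 m and y of spacer_wide in the frame of jig between -0.012 and 0.012 m and z of spacer_wide in the frame of jig between 0.005 and 0.014 m and angle between spacer_wide's own z axis and vertical below 0.3 rad))), for 0.2 s.
At the end, for the whole second after the job is handed in: A spacer stands on the channel floor in the gap. The wedge is held (over 2 N), upright to 0.15 rad, within 12 mm of the centre line, tip 0.5 to 26.5 mm above the floor, pressing on the stop with over 2 N; the block lies flat, pressed on the cheek with over 2 N, the fingers off it (((x of spacer_narrow in the frame of jig between -0.006 and 0.024 m and y of spacer_narrow in the frame of jig between -0.012 and 0.012 m and z of spacer_narrow in the frame of jig between 0.005 and 0.014 m and angle between spacer_narrow's own z axis and vertical below 0.3 rad) or (x of spacer_wide in the frame of jig between -0.006 and 0.024 m and y of spacer_wide in the frame of jig between -0.012 and 0.012 m and z of spacer_wide in the frame of jig between 0.005 and 0.014 m and angle between spacer_wide's own z axis and vertical below 0.3 rad)) and contact force between block and cheek above 2 N and contact force between wedge and stop above 2 N and contact force between the fingers and wedge above 2 N and contact force between the fingers and block below 0.5 N and contact force between wedge and jig below 0.5 N and z of wedge in the frame of jig between 0.0085 and 0.0345 m and y of wedge in the frame of jig between -0.012 and 0.012 m and x of wedge in the frame of jig between -0.002 and 0.03 m and z of block in the frame of jig between 0.006 and 0.012 m and angle between wedge's own z axis and vertical below 0.15 rad and angle between block's own z axis and vertical below 0.08 rad and linear speed of wedge below 0.02 m/s); the arm keeps its last pose, push and grip.
It fails at once if the touchstone is moved by more than 30 mm (distance of touchstone from where it was at the start of the episode above 0.03 m).
It fails at once if the mouse is moved by more than 30 mm (distance of mouse from where it was at the start of the episode above 0.03 m).
It also fails if it takes over 72 s, if anything falls off the work surface, if the arm or the gripper's body presses on something with over 40 N, if the wrist force passes 120 N, or if a joint passes its speed limit or range.

## Robot

A 6-joint arm with a two-finger parallel gripper is mounted at the origin on a cart in front of the work surface, level with it; the furniture and walls round the work are solid. World frame = base frame: x ahead of the robot, y to its left, z up, the work surface at z = 0. Lengths are in m, angles in rad, forces in N, time in s.
With the tool pointing down it reaches from about 0.4 to 0.825 m from the base axis. Payload 7 kg.
Tool frame: the origin (TCP) lies at the very end of the fingers, on their centre line; the grasp point (between the pads) lies 19 mm behind it; z points along the fingers, y is the line along which they close (so a half turn about z gives the same grasp; the last joint's range is limited). The gripper opens to 88 mm and grips with 3 to 60 N. Pads are 19 mm wide; open, the fingers measure 130 mm over their backs; the gripper's body (78 mm by 193 mm) begins 47 mm behind the grasp point.
Start: joints at [1.599, 0.359, 0.012, 0, -1.224, -0.288], TCP at [0.173, 0.652, 0.227] pointing down, gripper open.
Joint ranges: [-3.07, 3.07], [-1.43, 2.12], [-1.02, 1.25], [-3.03, 1.67], [-3.05, -0], [-3.03, 3.03]. Speed limits (rad/s): [2.39, 2.39, 3.01, 3.14, 3.14, 3.14].

## Interface

Orientations are given as [roll, pitch, yaw] about the fixed x, y, z axes, in that order (R = Rz(yaw) Ry(pitch) Rx(roll)).
In Python, from station import arm gives the robot as it stands. The module is installed in compiled form; this text tells all that it offers.
- The arm moves only by the shell command python3 -m crank 'ROWS' [FORCE]. ROWS is JSON, a list of rows, each an object of numbers: "dx", "dy", "dz": the shift along the world's x, y, z in m; "twist": the turn about the world's z in degrees; "grip": the opening, from -1 (shut) to 1 (fully open). A call has exactly 5 rows; each row is the pose to reach, as a shift and turn from the pose commanded when the call began; what a row does not reach only later rows make up. A row lasts 1/12 s, in which the tool goes at most 41.7 mm and 7.16 degrees, less where a joint would pass 70% of its speed; a pose out of reach is approached as far as the arm can. A call with a gripper value outside its range is refused whole. The fingers move at their own pace and stop on an object; FORCE is the grip in N (left out, the last holds). Time passes only in rows, so rows that repeat a pose let the fingers close, or fill a call up. It gives the time, the measured TCP pose, the force, the opening and the grip force at its end, in the units of the state.
- arm.get_state(): the state, without advancing time (a new reading comes with each control period).
- arm.grab_frame(name): name is "scene" or "top"; returns the picture (384x512x3 uint8, red, green, blue); there is no depth.
- arm.get_calibration(name): a dict with "fx", "fy", "cx", "cy" (pixels), "k1" (the pictures are not rectified: a ray, as slopes to the right and down, at radius r is drawn at 1 + k1 r^2 times it, then the intrinsics apply), "cam_to_world" (4x4, takes a point from camera to world coordinates). Camera axes: x right, y down, z forward; pixel columns grow to the right and rows downward; lengths in m; the calibration is good to about 2 mm. A picture is of the moment at which its call begins. get_calibration takes no time and is no camera call.
- arm.job_done(): hands the job in; it is judged then, once.
The state is a dict: "t": time; "q": joint angles; "qd": joint speeds; "joint_efforts": joint torques, N m; "eef_pos": TCP position; "ee_rot": TCP orientation; "force": force on the tool from outside, world axes, zero at the start; "moment": the same for the moment, N m; "width": finger opening in m; "gripper_force": force on a finger pad.
Only numpy, scipy, OpenCV 4.12 (cv2) and the standard library are available. Lean on these libraries where they do the work, as an engineer would, in place of code of your own. Each camera call takes 0.05 s, during which the arm holds its last target. There are 200 camera calls.

## Working session

There is one attempt and no reset: what is moved stays moved. The work goes in short steps, Python scripts to look and compute and a shell command to move; the robot and the scene stay as the last step left them, time stands still between calls to the robot, and variables do not carry over. Pictures are saved under pics/ and viewed, at most 10 in all, crops included, and the job is handed in when it is done.

```bash
mkdir -p pics
cat > h.py <<'E'
import numpy as np,cv2
from station import arm
def cal(n):
    c=arm.get_calibration(n);return c,np.array(c["cam_to_world"])
def ray(n,u,v):
    c,T=cal(n);K=np.array([[c["fx"],0,c["cx"]],[0,c["fy"],c["cy"]],[0,0,1.]])
    p=cv2.undistortPoints(np.array([[[u,v]]],float),K,np.array([c["k1"],0,0,0.]))[0,0]
    return T[:3,3],T[:3,:3]@np.array([p[0],p[1],1])
def onz(n,u,v,z):
    o,d=ray(n,u,v);return o+d*(z-o[2])/d[2]
def save(n,f,box=None,s=1):
    im=arm.grab_frame(n)
    np.save('pics/'+f+'.npy',im)
    if box:im=im[box[1]:box[3],box[0]:box[2]]
    cv2.imwrite('pics/'+f+'.png',cv2.resize(im[:,:,::-1],None,fx=s,fy=s,interpolation=cv2.INTER_CUBIC))
E
python3 - <<'E'
from h import *
save('top','t0',None,1.5);save('scene','s0',None,1.5)
for n in('top','scene'):
    c,T=cal(n);print(n,c['fx'],c['k1'],T.round(3).tolist())
s=arm.get_state();print(s['eef_pos'],s['ee_rot'],s['width'],s['t'])
E
```

```text
top 487.31571212155774 0.05367629382964701 [[-0.018, -0.997, 0.076, 0.493], [-1.0, 0.018, 0.005, 0.002], [-0.006, -0.075, -0.997, 1.467], [0.0, 0.0, 0.0, 1.0]]
scene 394.3972517673984 -0.0585925193260533 [[0.596, -0.413, 0.689, -0.12], [-0.803, -0.283, 0.524, -0.546], [-0.021, -0.866, -0.5, 0.58], [0.0, 0.0, 0.0, 1.0]]
[0.17331359 0.65191627 0.22573958] [ 3.14012679e+00 -1.38924703e-04 -2.59895087e-01] 0.08795331733920822 0.1
```

View pics/t0.png

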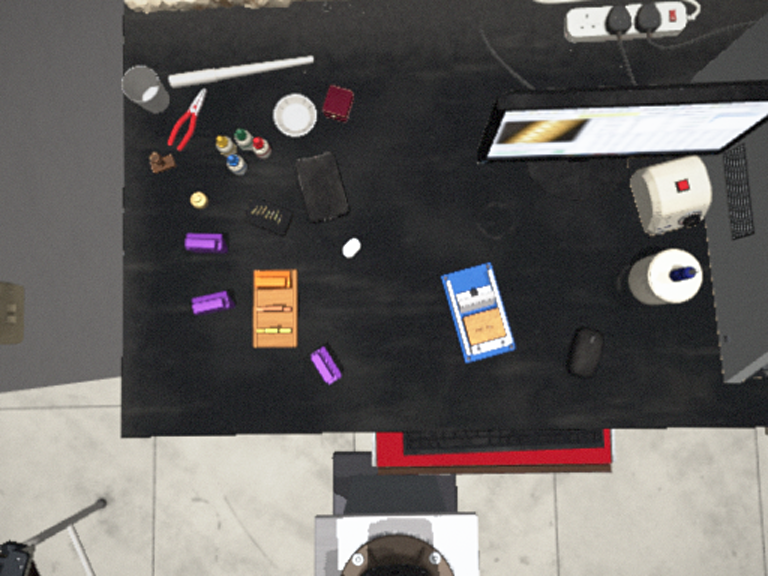

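View pics/s0.png

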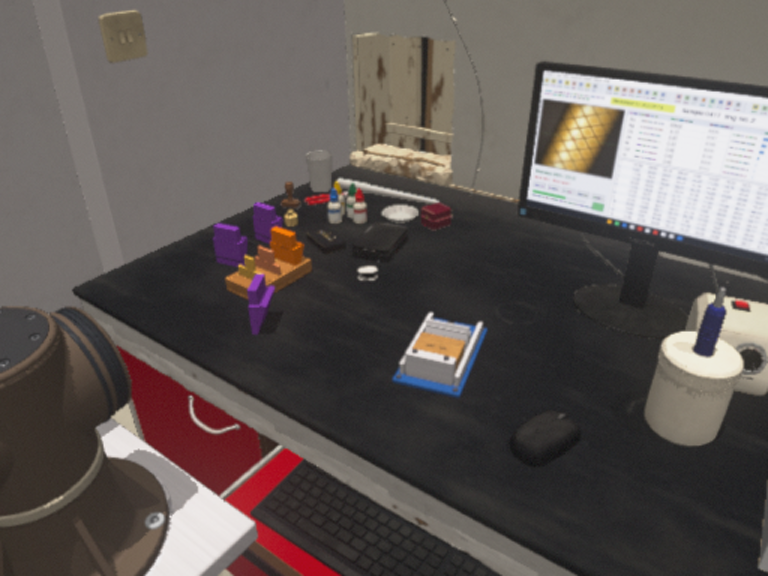

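Run:
```python
from h import *
im=np.load('pics/t0.npy');s=np.load('pics/s0.npy')
f=lambda a,x0,y0,x1,y1,k:cv2.resize(a[y0:y1,x0:x1,::-1],None,fx=k,fy=k,interpolation=cv2.INTER_CUBIC)
a=f(im,155,170,215,240,5);b=f(im,285,170,355,240,5);c=f(s,140,145,215,205,4);d=f(s,255,200,330,265,4)
o=np.zeros((600,700,3),np.uint8)
for p,x,y in((a,0,0),(b,310,0),(c,0,355),(d,310,355)):
    h=min(p.shape[0],600-y);o[y:y+h,x:x+p.shape[1]]=p[:h]
cv2.imwrite('pics/z0.png',o)
hsv=cv2.cvtColor(im,cv2.COLOR_RGB2HSV)
def rect(lo,hi,z,box,nm):
    m=cv2.inRange(hsv,lo,hi);k=np.zeros_like(m);k[box[1]:box[3],box[0]:box[2]]=1;m*=k
    P=np.argwhere(m)[:,::-1]
    W=np.array([onz('top',u,v,z)[:2] for u,v in P])
    r=cv2.minAreaRect((W*1000).astype(np.float32));print(nm,len(P),r)
rect((100,120,60),(125,255,255),.008,(285,165,355,250),'jig')
rect((8,80,60),(25,255,255),.027,(160,170,205,240),'rack')
```

```text
jig 767 ((546.9339599609375, -171.9710235595703), (184.69090270996094, 107.82644653320312), 14.707046508789062)
rack 1585 ((560.6737670898438, 229.85946655273438), (88.86550903320312, 156.6437530517578), 89.52513885498047)
```

View pics/z0.png

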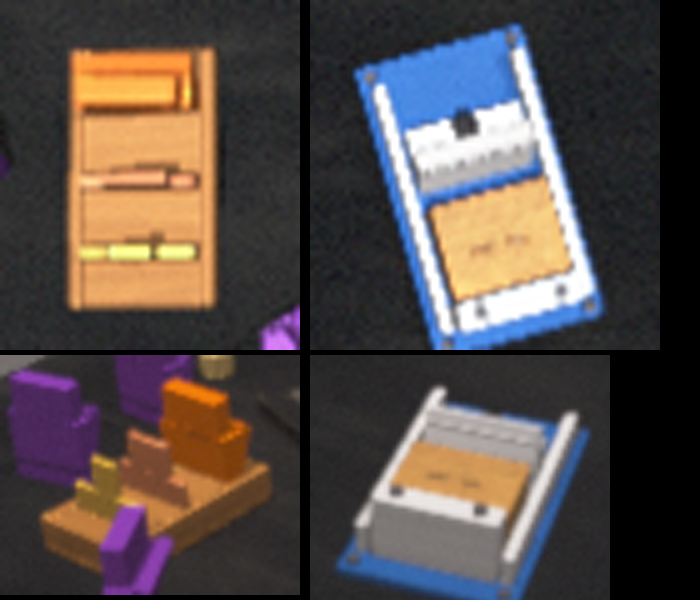

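Run:
```python
from h import *
for n,u,v,z in(('brass',130,252,.071),('copper',136,180,.071),('wedge',125,90,.09)):
    print(n,onz('top',155+u/5-.4,170+v/5-.4,z).round(4))
im=cv2.cvtColor(np.load('pics/t0.npy'),cv2.COLOR_RGB2LAB).astype(np.float32)
c,T=cal('top')
def proj(P):
    K=np.array([[c["fx"],0,c["cx"]],[0,c["fy"],c["cy"]],[0,0,1.]]);Ti=np.linalg.inv(T)
    return cv2.projectPoints(P,cv2.Rodrigues(Ti[:3,:3])[0],Ti[:3,3],K,np.array([c["k1"],0,0,0.]))[0][:,0]
a=np.radians(14.7);R=np.array([[np.cos(a),-np.sin(a)],[np.sin(a),np.cos(a)]]);C=np.array([.547,-.172])
for z in(.05,.041,.048):
    print('z',z)
    for x in np.arange(-90,60,2)if z==.048 else(np.arange(-84,-50,2) if z==.05 else np.arange(-16,10,2)):
        ys=np.r_[np.arange(-26,27,2)]/1000
        P=np.array([[*(C+R@np.array([x/1000,y])),z] for y in ys])
        uv=proj(P).astype(np.float32)
        L=cv2.remap(im,uv[:,:1],uv[:,1:],cv2.INTER_LINEAR).reshape(-1,3)
        m=np.median(L,0);print(int(x),m.round(0).astype(int).tolist(),end=' ')
    print()
```

```text
brass [0.5166 0.2299 0.071 ]
copper [0.5577 0.2262 0.071 ]
wedge [0.6079 0.2291 0.09  ]
z 0.05
-84 [147, 137, 75] -82 [148, 137, 75] -80 [153, 136, 79] -78 [182, 132, 95] -76 [226, 128, 116] -74 [250, 128, 126] -72 [255, 128, 128] -70 [254, 128, 128] -68 [254, 128, 128] -66 [254, 128, 128] -64 [253, 128, 127] -62 [242, 128, 126] -60 [207, 130, 132] -58 [180, 137, 150] -56 [198, 137, 165] -54 [210, 136, 171] -52 [213, 135, 171] 
z 0.041
-16 [209, 135, 169] -14 [209, 136, 169] -12 [208, 136, 169] -10 [208, 136, 169] -8 [208, 136, 170] -6 [202, 138, 168] -4 [180, 141, 158] -2 [134, 138, 128] 0 [109, 137, 97] 2 [121, 137, 81] 4 [144, 136, 84] 6 [164, 133, 98] 8 [178, 130, 117] 
z 0.048
-90 [64, 131, 109] -88 [102, 135, 91] -86 [133, 137, 79] -84 [147, 137, 75] -82 [148, 137, 75] -80 [153, 135, 80] -78 [184, 132, 96] -76 [229, 128, 118] -74 [250, 128, 127] -72 [255, 128, 128] -70 [254, 128, 128] -68 [254, 128, 128] -66 [255, 128, 128] -64 [253, 128, 127] -62 [241, 128, 126] -60 [205, 131, 132] -58 [181, 137, 151] -56 [200, 137, 165] -54 [211, 136, 171] -52 [213, 135, 171] -50 [215, 134, 1
[... 333 characters left out ...]
 135, 169] -14 [208, 136, 169] -12 [208, 136, 169] -10 [208, 136, 169] -8 [208, 136, 170] -6 [201, 138, 168] -4 [181, 141, 158] -2 [136, 138, 129] 0 [111, 137, 97] 2 [122, 137, 81] 4 [145, 136, 84] 6 [163, 132, 99] 8 [179, 130, 117] 10 [187, 129, 127] 12 [189, 129, 128] 14 [186, 129, 128] 16 [193, 129, 128] 18 [206, 129, 128] 20 [228, 128, 128] 22 [243, 128, 128] 24 [250, 128, 128] 26 [252, 128, 128] 28 [248, 128, 128] 30 [243, 128, 128] 32 [242, 128, 127] 34 [247, 128, 127] 36 [254, 128, 128] 38 [255, 128, 128] 40 [254, 128, 128] 42 [245, 128, 126] 44 [189, 130, 113] 46 [143, 134, 91] 48 [141, 136, 79] 50 [143, 137, 76] 52 [145, 136, 76] 54 [146, 136, 77] 56 [145, 136, 77] 58 [145, 136, 77]
```

```bash
python3 -m crank '[{"dx":0.12,"dy":-0.15,"twist":15,"grip":1},{"dx":0.12,"dy":-0.15,"twist":15,"grip":1},{"dx":0.12,"dy":-0.15,"twist":15,"grip":1},{"dx":0.12,"dy":-0.15,"twist":15,"grip":1},{"dx":0.12,"dy":-0.15,"twist":15,"grip":1}]' 20
python3 -m crank '[{"dx":0.12,"dy":-0.15,"grip":1},{"dx":0.12,"dy":-0.15,"grip":1},{"dx":0.12,"dy":-0.15,"grip":1},{"dx":0.12,"dy":-0.15,"grip":1},{"dx":0.12,"dy":-0.15,"grip":1}]'
```

```text
invalid input at $[0]: expected keys dx, dy, dz, twist, grip
invalid input at $[0]: expected keys dx, dy, dz, twist, grip
```

```bash
python3 -m crank '[{"dx":0.12,"dy":-0.15,"dz":0,"twist":15,"grip":1},{"dx":0.12,"dy":-0.15,"dz":0,"twist":15,"grip":1},{"dx":0.12,"dy":-0.15,"dz":0,"twist":15,"grip":1},{"dx":0.12,"dy":-0.15,"dz":0,"twist":15,"grip":1},{"dx":0.12,"dy":-0.15,"dz":0,"twist":15,"grip":1}]' 20
python3 -m crank '[{"dx":0.12,"dy":-0.15,"dz":0,"twist":0,"grip":1},{"dx":0.12,"dy":-0.15,"dz":0,"twist":0,"grip":1},{"dx":0.12,"dy":-0.15,"dz":0,"twist":0,"grip":1},{"dx":0.12,"dy":-0.15,"dz":0,"twist":0,"grip":1},{"dx":0.12,"dy":-0.15,"dz":0,"twist":0,"grip":1}]'
```

```text
t: 0.52
eef_pos: [0.2948, 0.4991, 0.2264]
ee_rot: [3.141, 0.0, 0.001]
force: [1.0, 1.2, -0.4]
width: 0.0877
gripper_force: 0.0
t: 0.93
eef_pos: [0.4146, 0.3493, 0.2265]
ee_rot: [3.141, 0.0, 0.001]
force: [0.5, 0.5, -0.2]
width: 0.0878
gripper_force: 0.0
```

```bash
python3 -m crank '[{"dx":0.102,"dy":-0.119,"dz":-0.1,"twist":0,"grip":1},{"dx":0.102,"dy":-0.119,"dz":-0.1,"twist":0,"grip":1},{"dx":0.102,"dy":-0.119,"dz":-0.1,"twist":0,"grip":1},{"dx":0.102,"dy":-0.119,"dz":-0.1,"twist":0,"grip":1},{"dx":0.102,"dy":-0.119,"dz":-0.1,"twist":0,"grip":1}]' 
python3 -m crank '[{"dx":0,"dy":0,"dz":-0.03,"twist":0,"grip":1},{"dx":0,"dy":0,"dz":-0.06,"twist":0,"grip":1},{"dx":0,"dy":0,"dz":-0.076,"twist":0,"grip":1},{"dx":0,"dy":0,"dz":-0.076,"twist":0,"grip":1},{"dx":0,"dy":0,"dz":-0.076,"twist":0,"grip":1}]'
python3 - <<'E'
from h import *
save('scene','s1',(120,100,240,220),5)
E
```

```text
t: 1.35
eef_pos: [0.5156, 0.2296, 0.1234]
ee_rot: [3.139, 0.003, -0.0]
force: [-0.4, 0.2, 0.3]
width: 0.0878
gripper_force: 0.0
t: 1.77
eef_pos: [0.515, 0.2328, 0.0499]
ee_rot: [3.14, 0.002, 0.002]
force: [0.7, 0.6, 0.4]
width: 0.0876
gripper_force: 0.0
```

View pics/s1.png

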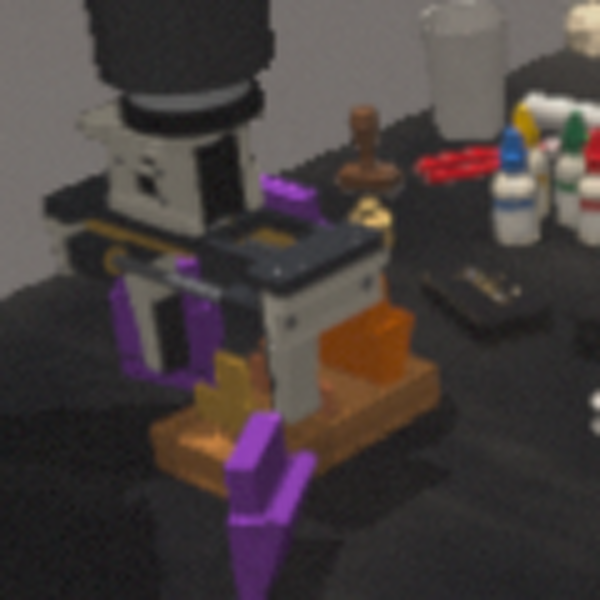

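The gripper straddles the brass tab (about pixel 230,385 in the crop), with one finger each side. I close on it.

```bash
for i in 1 2; do python3 -m crank '[{"dx":0,"dy":0,"dz":0,"twist":0,"grip":-1},{"dx":0,"dy":0,"dz":0,"twist":0,"grip":-1},{"dx":0,"dy":0,"dz":0,"twist":0,"grip":-1},{"dx":0,"dy":0,"dz":0,"twist":0,"grip":-1},{"dx":0,"dy":0,"dz":0,"twist":0,"grip":-1}]' 25; done
```

```text
t: 2.23
eef_pos: [0.5156, 0.2336, 0.0512]
ee_rot: [-3.141, -0.001, 0.002]
force: [-0.8, -0.4, 0.4]
width: 0.0597
gripper_force: 0.0
t: 2.65
eef_pos: [0.5154, 0.2332, 0.0505]
ee_rot: [3.141, 0.0, 0.002]
force: [0.3, -0.2, 0.4]
width: 0.0266
gripper_force: 0.2
```

```bash
python3 -m crank '[{"dx":0,"dy":0,"dz":0,"twist":0,"grip":-1},{"dx":0,"dy":0,"dz":0,"twist":0,"grip":-1},{"dx":0,"dy":0,"dz":0,"twist":0,"grip":-1},{"dx":0,"dy":0,"dz":0,"twist":0,"grip":-1},{"dx":0,"dy":0,"dz":0.02,"twist":0,"grip":-1}]' 25
python3 -m crank '[{"dx":0,"dy":0,"dz":0.02,"twist":0,"grip":-1},{"dx":0,"dy":0,"dz":0.05,"twist":0,"grip":-1},{"dx":0,"dy":0,"dz":0.08,"twist":0,"grip":-1},{"dx":0,"dy":0,"dz":0.1,"twist":0,"grip":-1},{"dx":0,"dy":0,"dz":0.1,"twist":0,"grip":-1}]'
```

```text
t: 3.07
eef_pos: [0.5136, 0.232, 0.0674]
ee_rot: [3.139, 0.004, 0.001]
force: [1.1, 0.3, -2.9]
width: 0.0235
gripper_force: 25.0
t: 3.48
eef_pos: [0.5177, 0.2353, 0.1756]
ee_rot: [-3.136, -0.007, 0.003]
force: [0.8, 0.7, -0.1]
width: 0.0234
gripper_force: 25.0
```

```bash
python3 -m crank '[{"dx":0.016,"dy":-0.2,"dz":0,"twist":14.7,"grip":-1},{"dx":0.016,"dy":-0.2,"dz":0,"twist":14.7,"grip":-1},{"dx":0.016,"dy":-0.2,"dz":0,"twist":14.7,"grip":-1},{"dx":0.016,"dy":-0.2,"dz":0,"twist":14.7,"grip":-1},{"dx":0.016,"dy":-0.2,"dz":0,"twist":14.7,"grip":-1}]'
python3 -m crank '[{"dx":0.017,"dy":-0.2045,"dz":0,"twist":0,"grip":-1},{"dx":0.017,"dy":-0.2045,"dz":0,"twist":0,"grip":-1},{"dx":0.017,"dy":-0.2045,"dz":0,"twist":0,"grip":-1},{"dx":0.017,"dy":-0.2045,"dz":0,"twist":0,"grip":-1},{"dx":0.017,"dy":-0.2045,"dz":0,"twist":0,"grip":-1}]'
python3 -m crank '[{"dx":0,"dy":0,"dz":-0.03,"twist":0,"grip":-1},{"dx":0,"dy":0,"dz":-0.06,"twist":0,"grip":-1},{"dx":0,"dy":0,"dz":-0.06,"twist":0,"grip":-1},{"dx":0,"dy":0,"dz":-0.06,"twist":0,"grip":-1},{"dx":0,"dy":0,"dz":-0.06,"twist":0,"grip":-1}]'
python3 - <<'E'
from h import *
save('scene','s2',(240,150,360,270),5)
E
```

```text
t: 3.9
eef_pos: [0.5311, 0.0317, 0.1703]
ee_rot: [-3.141, -0.0, 0.259]
force: [0.5, 0.6, -0.2]
width: 0.0237
gripper_force: 25.0
t: 4.32
eef_pos: [0.5484, -0.1731, 0.1702]
ee_rot: [-3.141, -0.001, 0.259]
force: [1.2, 0.6, 0.2]
width: 0.0234
gripper_force: 25.0
t: 4.73
eef_pos: [0.5493, -0.1709, 0.1117]
ee_rot: [3.141, -0.001, 0.26]
force: [0.5, -0.5, -0.0]
width: 0.0238
gripper_force: 25.0
```

View pics/s2.png

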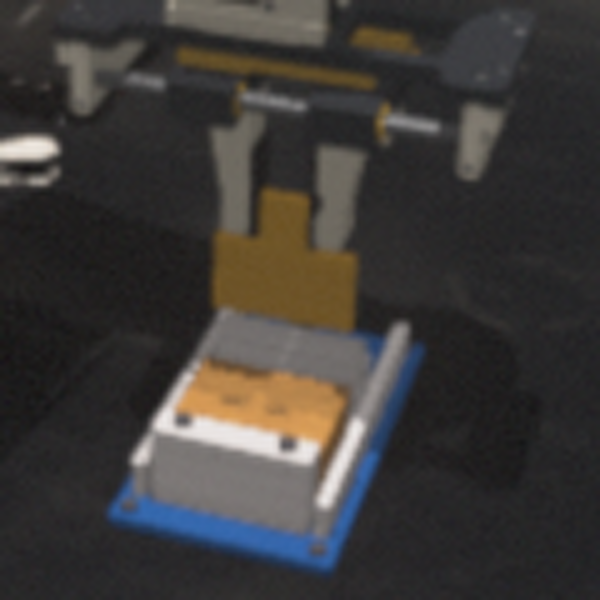

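Run:
```python
from h import *
a=np.radians(14.7);R=np.array([[np.cos(a),np.sin(a)],[-np.sin(a),np.cos(a)]]);C=np.array([.547,-.172])
for n,u,v,z in(('plateL',214,305,.0645),('plateR',355,330,.0645),('blockL',204,362,.041),('blockR',351,385,.041),('cheekL',157,428,.05),('cheekR',313,462,.05),('stopTopL',228,312,.048)):
    p=onz('scene',240+u/5-.4,150+v/5-.4,z)[:2];print(n,p.round(4),(R@(p-C)*1000).round(1))
```

```text
plateL [ 0.5411 -0.1392] [ 2.6 33.2]
plateR [ 0.5604 -0.2037] [  4.9 -34.1]
blockL [ 0.5277 -0.1428] [-11.3  33.2]
blockR [ 0.5509 -0.2084] [ -5.5 -36.2]
cheekL [ 0.4626 -0.1597] [-78.5  33.3]
cheekR [ 0.4809 -0.2282] [-78.2 -37.6]
stopTopL [ 0.561 -0.135] [22.9 32.3]
```

```bash
python3 -m crank '[{"dx":0.002,"dy":0.0005,"dz":-0.01,"twist":0,"grip":-1},{"dx":0.002,"dy":0.0005,"dz":-0.02,"twist":0,"grip":-1},{"dx":0.002,"dy":0.0005,"dz":-0.03,"twist":0,"grip":-1},{"dx":0.002,"dy":0.0005,"dz":-0.03,"twist":0,"grip":-1},{"dx":0.002,"dy":0.0005,"dz":-0.03,"twist":0,"grip":-1}]'
for i in 1 2; do python3 -m crank '[{"dx":-0.0005,"dy":0,"dz":0,"twist":0,"grip":-1},{"dx":-0.001,"dy":-0.0002,"dz":0,"twist":0,"grip":-1},{"dx":-0.0015,"dy":-0.0004,"dz":0,"twist":0,"grip":-1},{"dx":-0.002,"dy":-0.0005,"dz":0,"twist":0,"grip":-1},{"dx":-0.002,"dy":-0.0005,"dz":0,"twist":0,"grip":-1}]';done
python3 - <<'E'
from h import *
save('scene','s3',(240,150,360,270),5)
E
```

```text
t: 5.2
eef_pos: [0.5497, -0.1705, 0.0796]
ee_rot: [-3.141, 0.002, 0.259]
force: [0.6, -0.5, 0.5]
width: 0.0238
gripper_force: 25.0
t: 5.62
eef_pos: [0.5484, -0.1712, 0.0808]
ee_rot: [3.141, -0.0, 0.258]
force: [-0.1, -0.6, -0.1]
width: 0.0235
gripper_force: 25.0
t: 6.03
eef_pos: [0.5463, -0.1717, 0.0806]
ee_rot: [-3.142, 0.0, 0.258]
force: [-0.3, -0.6, -1.3]
width: 0.0235
gripper_force: 25.0
```

View pics/s3.png

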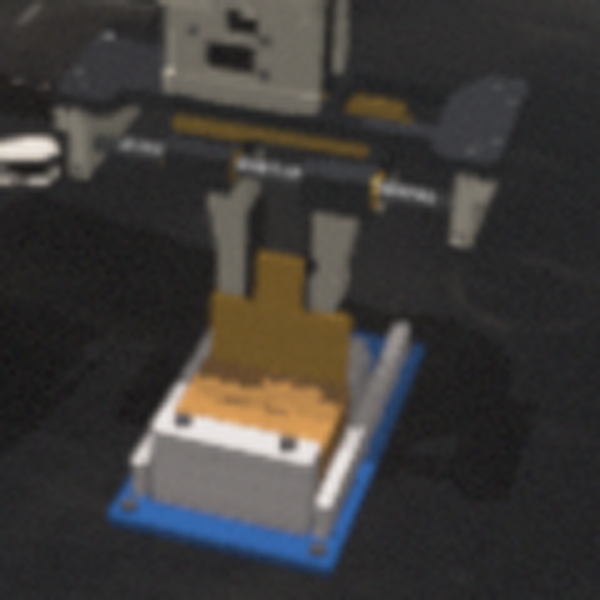

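The plate is in the gap, below the block's top (its lower edge is hidden behind the block's rear edge at rows 375–390). Next I feel for the block.

```bash
for i in 1 2 3; do python3 -m crank '[{"dx":-0.0005,"dy":-0.0001,"dz":0,"twist":0,"grip":-1},{"dx":-0.001,"dy":-0.0003,"dz":0,"twist":0,"grip":-1},{"dx":-0.001,"dy":-0.0003,"dz":0,"twist":0,"grip":-1},{"dx":-0.001,"dy":-0.0003,"dz":0,"twist":0,"grip":-1},{"dx":-0.001,"dy":-0.0003,"dz":0,"twist":0,"grip":-1}]'|grep -E "eef|force:|t:";done
```

```text
t: 6.5
eef_pos: [0.5456, -0.172, 0.0806]
ee_rot: [3.142, -0.0, 0.259]
force: [-0.0, 0.4, -0.9]
gripper_force: 25.0
t: 6.92
eef_pos: [0.5444, -0.1723, 0.0806]
ee_rot: [3.142, -0.0, 0.259]
force: [0.9, 0.1, -0.5]
gripper_force: 25.0
t: 7.33
eef_pos: [0.5436, -0.1725, 0.0806]
ee_rot: [3.142, -0.0, 0.259]
force: [1.0, 0.8, -0.4]
gripper_force: 25.0
```

```bash
for i in 1 2; do python3 -m crank '[{"dx":-0.0005,"dy":-0.0001,"dz":0,"twist":0,"grip":-1},{"dx":-0.001,"dy":-0.0003,"dz":0,"twist":0,"grip":-1},{"dx":-0.001,"dy":-0.0003,"dz":0,"twist":0,"grip":-1},{"dx":-0.001,"dy":-0.0003,"dz":0,"twist":0,"grip":-1},{"dx":-0.001,"dy":-0.0003,"dz":0,"twist":0,"grip":-1}]'|grep -E "eef|force:|t:";done
```

```text
t: 7.75
eef_pos: [0.5429, -0.1728, 0.0807]
ee_rot: [3.141, -0.001, 0.259]
force: [4.0, 2.3, -1.5]
gripper_force: 25.0
t: 8.17
eef_pos: [0.5417, -0.1731, 0.0807]
ee_rot: [3.141, -0.001, 0.259]
force: [4.4, 1.9, -1.1]
gripper_force: 25.0
```

```bash
python3 -m crank '[{"dx":0.0018,"dy":0.0005,"dz":0,"twist":0,"grip":-1},{"dx":0.0018,"dy":0.0005,"dz":-0.006,"twist":0,"grip":-1},{"dx":0.0018,"dy":0.0005,"dz":-0.012,"twist":0,"grip":-1},{"dx":0.0018,"dy":0.0005,"dz":-0.018,"twist":0,"grip":-1},{"dx":0.0018,"dy":0.0005,"dz":-0.018,"twist":0,"grip":-1}]'
python3 -m crank '[{"dx":0,"dy":0,"dz":-0.002,"twist":0,"grip":-1},{"dx":0,"dy":0,"dz":-0.004,"twist":0,"grip":-1},{"dx":0,"dy":0,"dz":-0.006,"twist":0,"grip":-1},{"dx":0,"dy":0,"dz":-0.008,"twist":0,"grip":-1},{"dx":0,"dy":0,"dz":-0.008,"twist":0,"grip":-1}]'
```

```text
t: 8.58
eef_pos: [0.5431, -0.1728, 0.0612]
ee_rot: [-3.141, 0.001, 0.259]
force: [4.1, 0.5, -0.8]
width: 0.0235
gripper_force: 25.0
t: 9.0
eef_pos: [0.5434, -0.1727, 0.0543]
ee_rot: [3.142, -0.0, 0.259]
force: [4.4, 0.1, -0.4]
width: 0.0239
gripper_force: 25.0
```

```bash
python3 -m crank '[{"dx":0,"dy":0,"dz":-0.0005,"twist":0,"grip":-1},{"dx":0,"dy":0,"dz":-0.001,"twist":0,"grip":-1},{"dx":0,"dy":0,"dz":-0.0015,"twist":0,"grip":-1},{"dx":0,"dy":0,"dz":-0.0015,"twist":0,"grip":-1},{"dx":0,"dy":0,"dz":-0.0015,"twist":0,"grip":-1}]'
python3 - <<'E'
from h import *
save('scene','s4',(240,150,360,270),5)
E
```

```text
t: 9.42
eef_pos: [0.5435, -0.1727, 0.0534]
ee_rot: [3.141, -0.001, 0.259]
force: [4.4, 0.4, 4.2]
width: 0.0236
gripper_force: 25.0
```

View pics/s4.png

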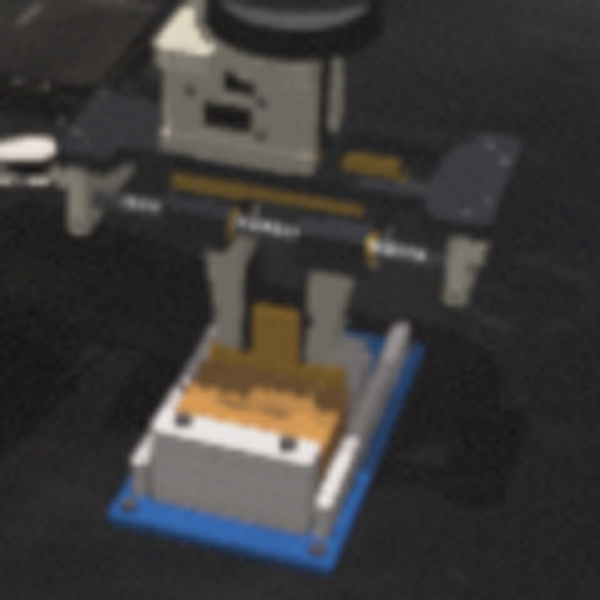

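Upward force at z 0.0534, as predicted, so the plate is on the floor. I release it and rise.

```bash
for i in 1 2; do python3 -m crank '[{"dx":0,"dy":0,"dz":0,"twist":0,"grip":1},{"dx":0,"dy":0,"dz":0,"twist":0,"grip":1},{"dx":0,"dy":0,"dz":0,"twist":0,"grip":1},{"dx":0,"dy":0,"dz":0,"twist":0,"grip":1},{"dx":0,"dy":0,"dz":0,"twist":0,"grip":1}]' | grep -E "width|force:";done
python3 -m crank '[{"dx":0,"dy":0,"dz":0.02,"twist":0,"grip":1},{"dx":0,"dy":0,"dz":0.05,"twist":0,"grip":1},{"dx":0,"dy":0,"dz":0.08,"twist":0,"grip":1},{"dx":0,"dy":0,"dz":0.11,"twist":0,"grip":1},{"dx":0,"dy":0,"dz":0.12,"twist":0,"grip":1}]'
python3 -m crank '[{"dx":0.031,"dy":0.2,"dz":0.02,"twist":-14.8,"grip":1},{"dx":0.031,"dy":0.2,"dz":0.02,"twist":-14.8,"grip":1},{"dx":0.031,"dy":0.2,"dz":0.02,"twist":-14.8,"grip":1},{"dx":0.031,"dy":0.2,"dz":0.02,"twist":-14.8,"grip":1},{"dx":0.031,"dy":0.2,"dz":0.02,"twist":-14.8,"grip":1}]'
python3 - <<'E'
from h import *
save('top','t1',(285,170,355,240),7)
s=arm.get_state();print(s['eef_pos'],s['ee_rot'])
E
```

```text
force: [-0.4, -1.3, 0.4]
width: 0.0512
gripper_force: 0.0
force: [0.6, 0.4, 0.1]
width: 0.0838
gripper_force: 0.0
t: 10.72
eef_pos: [0.5453, -0.1731, 0.1779]
ee_rot: [3.139, -0.006, 0.259]
force: [0.9, -0.2, 0.9]
width: 0.0877
gripper_force: 0.0
t: 11.13
eef_pos: [0.5737, 0.027, 0.1932]
ee_rot: [-3.141, -0.0, -0.001]
force: [1.7, 0.0, 0.2]
width: 0.0878
gripper_force: 0.0
[0.57591522 0.03283129 0.19399416] [-3.14009227e+00 -3.00482250e-03  2.98630310e-03]
```

View pics/t1.png

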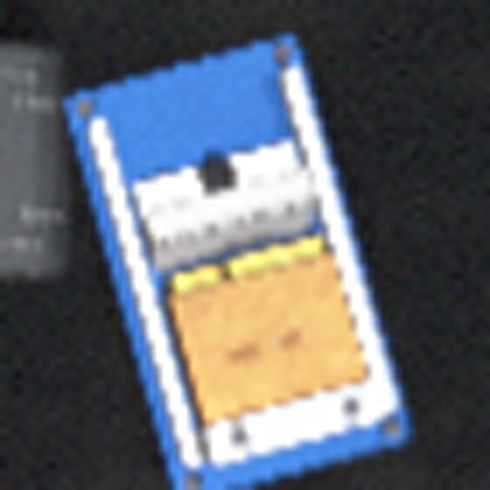

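The brass plate stands upright along the block's end (yellow strip, crop rows 240–285), with clear space between it and the stop. Now the wedge.

```bash
python3 -m crank '[{"dx":0.033,"dy":0.203,"dz":-0.05,"twist":0,"grip":1},{"dx":0.033,"dy":0.203,"dz":-0.05,"twist":0,"grip":1},{"dx":0.033,"dy":0.203,"dz":-0.05,"twist":0,"grip":1},{"dx":0.033,"dy":0.203,"dz":-0.05,"twist":0,"grip":1},{"dx":0.033,"dy":0.203,"dz":-0.05,"twist":0,"grip":1}]'
python3 -m crank '[{"dx":0,"dy":0,"dz":-0.02,"twist":0,"grip":1},{"dx":0,"dy":0,"dz":-0.04,"twist":0,"grip":1},{"dx":0,"dy":0,"dz":-0.06,"twist":0,"grip":1},{"dx":0,"dy":0,"dz":-0.077,"twist":0,"grip":1},{"dx":0,"dy":0,"dz":-0.077,"twist":0,"grip":1}]'
for i in 1 2; do python3 -m crank '[{"dx":0,"dy":0,"dz":0,"twist":0,"grip":-1},{"dx":0,"dy":0,"dz":0,"twist":0,"grip":-1},{"dx":0,"dy":0,"dz":0,"twist":0,"grip":-1},{"dx":0,"dy":0,"dz":0,"twist":0,"grip":-1},{"dx":0,"dy":0,"dz":0,"twist":0,"grip":-1}]' 50;done
```

```text
t: 11.6
eef_pos: [0.6063, 0.227, 0.1431]
ee_rot: [-3.141, -0.0, 0.0]
force: [1.2, -0.7, 0.5]
width: 0.0875
gripper_force: 0.0
t: 12.02
eef_pos: [0.604, 0.2239, 0.0624]
ee_rot: [3.138, 0.006, -0.0]
force: [-1.2, -1.0, -1.0]
width: 0.0875
gripper_force: 0.0
t: 12.43
eef_pos: [0.607, 0.2255, 0.0679]
ee_rot: [-3.14, -0.002, 0.0]
force: [0.5, 1.3, 1.5]
width: 0.0599
gripper_force: 0.8
t: 12.85
eef_pos: [0.6078, 0.2269, 0.0683]
ee_rot: [-3.139, -0.004, 0.001]
force: [-0.2, 5.0, 3.1]
width: 0.0556
gripper_force: 50.0
```

```bash
python3 -m crank '[{"dx":0,"dy":0,"dz":0.01,"twist":0,"grip":-1},{"dx":0,"dy":0,"dz":0.02,"twist":0,"grip":-1},{"dx":0,"dy":0,"dz":0.03,"twist":0,"grip":-1},{"dx":0,"dy":0,"dz":0.03,"twist":0,"grip":-1},{"dx":0,"dy":0,"dz":0.03,"twist":0,"grip":-1}]' 
python3 -m crank '[{"dx":0,"dy":0,"dz":0.03,"twist":0,"grip":-1},{"dx":0,"dy":0,"dz":0.06,"twist":0,"grip":-1},{"dx":0,"dy":0,"dz":0.09,"twist":0,"grip":-1},{"dx":0,"dy":0,"dz":0.09,"twist":0,"grip":-1},{"dx":0,"dy":0,"dz":0.09,"twist":0,"grip":-1}]'
```

```text
t: 13.27
eef_pos: [0.6064, 0.2249, 0.0972]
ee_rot: [-3.141, -0.001, 0.0]
force: [-0.1, 0.6, -1.5]
width: 0.0558
gripper_force: 50.0
t: 13.68
eef_pos: [0.6069, 0.2252, 0.1881]
ee_rot: [-3.14, -0.002, 0.0]
force: [-0.4, -0.5, -2.4]
width: 0.0551
gripper_force: 50.0
```

```bash
python3 -m crank '[{"dx":-0.024,"dy":-0.197,"dz":0,"twist":14.8,"grip":-1},{"dx":-0.024,"dy":-0.197,"dz":0,"twist":14.8,"grip":-1},{"dx":-0.024,"dy":-0.197,"dz":0,"twist":14.8,"grip":-1},{"dx":-0.024,"dy":-0.197,"dz":0,"twist":14.8,"grip":-1},{"dx":-0.024,"dy":-0.197,"dz":0,"twist":14.8,"grip":-1}]'
python3 -m crank '[{"dx":-0.023,"dy":-0.197,"dz":0,"twist":0,"grip":-1},{"dx":-0.023,"dy":-0.197,"dz":0,"twist":0,"grip":-1},{"dx":-0.023,"dy":-0.197,"dz":0,"twist":0,"grip":-1},{"dx":-0.023,"dy":-0.197,"dz":0,"twist":0,"grip":-1},{"dx":-0.023,"dy":-0.197,"dz":0,"twist":0,"grip":-1}]'
python3 -m crank '[{"dx":0,"dy":0,"dz":-0.03,"twist":0,"grip":-1},{"dx":0,"dy":0,"dz":-0.05,"twist":0,"grip":-1},{"dx":0,"dy":0,"dz":-0.06,"twist":0,"grip":-1},{"dx":0,"dy":0,"dz":-0.06,"twist":0,"grip":-1},{"dx":0,"dy":0,"dz":-0.06,"twist":0,"grip":-1}]'
python3 - <<'E'
from h import *
save('scene','s5',(240,150,360,270),5)
E
```

```text
t: 14.1
eef_pos: [0.5802, 0.0252, 0.1848]
ee_rot: [3.142, 0.003, 0.258]
force: [0.7, -0.4, -0.9]
width: 0.0555
gripper_force: 50.0
t: 14.52
eef_pos: [0.5572, -0.1716, 0.1848]
ee_rot: [-3.141, 0.003, 0.257]
force: [1.1, 0.1, -1.9]
width: 0.0552
gripper_force: 50.0
t: 14.93
eef_pos: [0.5589, -0.1688, 0.1259]
ee_rot: [-3.141, 0.002, 0.259]
force: [0.8, -0.2, -1.1]
width: 0.0552
gripper_force: 50.0
```

View pics/s5.png

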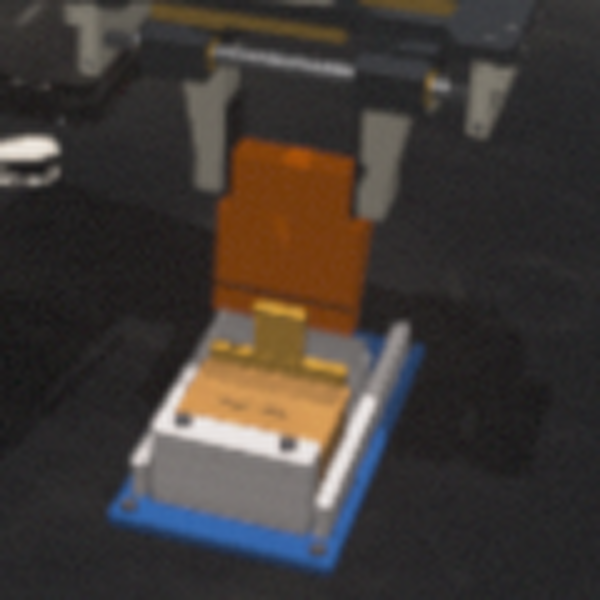

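The wedge hangs behind the brass tab, clear and square, with its black line at about row 285 of the crop. I lower it.

```bash
python3 -m crank '[{"dx":0,"dy":0,"dz":-0.005,"twist":0,"grip":-1},{"dx":0,"dy":0,"dz":-0.01,"twist":0,"grip":-1},{"dx":0,"dy":0,"dz":-0.015,"twist":0,"grip":-1},{"dx":0,"dy":0,"dz":-0.02,"twist":0,"grip":-1},{"dx":0,"dy":0,"dz":-0.02,"twist":0,"grip":-1}]'
python3 -m crank '[{"dx":0,"dy":0,"dz":-0.002,"twist":0,"grip":-1},{"dx":0,"dy":0,"dz":-0.004,"twist":0,"grip":-1},{"dx":0,"dy":0,"dz":-0.006,"twist":0,"grip":-1},{"dx":0,"dy":0,"dz":-0.006,"twist":0,"grip":-1},{"dx":0,"dy":0,"dz":-0.006,"twist":0,"grip":-1}]'
```

```text
t: 15.4
eef_pos: [0.5587, -0.1687, 0.1055]
ee_rot: [-3.141, 0.001, 0.259]
force: [-0.1, -0.2, -1.9]
width: 0.0554
gripper_force: 50.0
t: 15.82
eef_pos: [0.5594, -0.1689, 0.1006]
ee_rot: [-3.142, 0.0, 0.259]
force: [0.5, -0.2, -0.3]
width: 0.0557
gripper_force: 50.0
```

```bash
for i in 1 2 3; do python3 -m crank '[{"dx":0,"dy":0,"dz":-0.001,"twist":0,"grip":-1},{"dx":-0.0005,"dy":-0.0001,"dz":-0.002,"twist":0,"grip":-1},{"dx":-0.001,"dy":-0.0003,"dz":-0.003,"twist":0,"grip":-1},{"dx":-0.001,"dy":-0.0003,"dz":-0.003,"twist":0,"grip":-1},{"dx":-0.001,"dy":-0.0003,"dz":-0.003,"twist":0,"grip":-1}]'|grep -E "eef|force:";done
```

```text
eef_pos: [0.5583, -0.1692, 0.0976]
force: [0.9, -1.0, -0.7]
gripper_force: 50.0
eef_pos: [0.5573, -0.1695, 0.0945]
force: [-0.5, -0.1, -1.0]
gripper_force: 50.0
eef_pos: [0.5563, -0.1698, 0.0916]
force: [-1.2, -0.5, -1.6]
gripper_force: 50.0
```

```bash
for i in 1 2 3; do python3 -m crank '[{"dx":0,"dy":0,"dz":-0.001,"twist":0,"grip":-1},{"dx":-0.0003,"dy":-0.0001,"dz":-0.002,"twist":0,"grip":-1},{"dx":-0.0006,"dy":-0.0002,"dz":-0.002,"twist":0,"grip":-1},{"dx":-0.0006,"dy":-0.0002,"dz":-0.002,"twist":0,"grip":-1},{"dx":-0.0006,"dy":-0.0002,"dz":-0.002,"twist":0,"grip":-1}]'|grep -E "eef|force:";done
```

```text
eef_pos: [0.5559, -0.17, 0.0896]
force: [1.0, 1.0, -2.1]
gripper_force: 50.0
eef_pos: [0.5557, -0.1702, 0.0882]
force: [-0.6, 2.0, 4.9]
gripper_force: 50.0
eef_pos: [0.5556, -0.1704, 0.0876]
force: [-2.2, 3.5, 16.0]
gripper_force: 50.0
```

```bash
for i in 1 2; do python3 -m crank '[{"dx":0,"dy":0,"dz":0,"twist":0,"grip":-1},{"dx":0,"dy":0,"dz":0,"twist":0,"grip":-1},{"dx":0,"dy":0,"dz":0,"twist":0,"grip":-1},{"dx":0,"dy":0,"dz":0,"twist":0,"grip":-1},{"dx":0,"dy":0,"dz":0,"twist":0,"grip":-1}]';done
python3 - <<'E'
from h import *
save('scene','s6',(240,150,360,270),5)
E
```

```text
t: 18.73
eef_pos: [0.5557, -0.1704, 0.0876]
ee_rot: [3.14, -0.002, 0.26]
force: [-2.9, 3.1, 14.5]
width: 0.0558
gripper_force: 50.0
t: 19.15
eef_pos: [0.5557, -0.1704, 0.0876]
ee_rot: [3.14, -0.002, 0.26]
force: [-3.7, 4.3, 16.2]
width: 0.056
gripper_force: 50.0
```

View pics/s6.png

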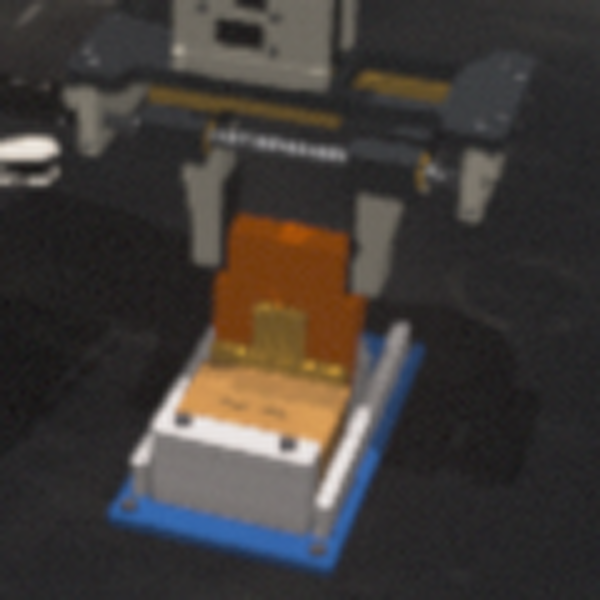

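The wedge has stuck with its line hidden below the stop and the plate's top (crop row about 360). The load holds steady at 16 N with the tip about 16 mm above the floor, as expected for a gap of about 10.5 mm with one plate. The lateral load on the arm is small, so the wedging force goes through the plate and block to the cheek.

```bash
python3 -c "
from station import arm
print(arm.job_done())"
```

```text
the job is handed in; nothing more can be done
None
```

I stood the brass plate in the gap and jammed the orange wedge behind it; I handed in still gripping it and pressing at about 16 N, with no verdict shown and the block–cheek force inferred, not measured.

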